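# Snap the binder's tools back into the clip rack

### The arm

A 6-joint arm with a two-finger parallel gripper is mounted at the origin on the work surface. World frame = base frame: x ahead of the robot, y to its left, z up, the work surface at z = 0. Lengths are in m, angles in rad, forces in N, time in s.
With the tool pointing down it reaches from about 0.35 to 0.875 m from the base axis. Payload 4.2 kg.
Tool frame: the origin (TCP) lies at the centre of the arm's flange, where the gripper is bolted on; the fingertips stand 173 mm ahead of it and the grasp point (between the pads) lies 155 mm ahead of it (robot.grasp_offset is the distance from the TCP to the grasp point, in m); z points along the fingers, y is the line along which they close (so a half turn about z gives the same grasp; the last joint's range is limited). The gripper opens to 85 mm and grips with 20 to 120 N. Pads are 22 mm wide; open, the fingers measure 114 mm over their backs; the gripper's body (76 mm by 85 mm) begins 54 mm behind the grasp point. The pads swing forward as they close: fully open they stand 13 mm farther back than shut.
Start: joints at [-0.951, 0.385, 0.008, 0, -1.194, -0.259], TCP at [0.221, -0.585, 0.405] pointing down, gripper open.
Joint ranges: [-3.14, 3.14], [-1.21, 2.06], [-1.07, 1.41], [-3.16, 2.05], [-2.99, -0.16], [-3.1, 3.1]. Speed limits (rad/s): [2.79, 2.79, 3.14, 3.14, 3.14, 3.14].

### API

Orientations are given as a rotation vector (axis times angle).
In Python, from bench import robot gives the robot as it stands.
- The arm moves only by the shell command python3 -m jog 'ROWS' [FORCE]. ROWS is JSON, a list of rows, each a list of 7 numbers: the closure, from 0 (fully open) to 1 (shut), then the shift along the tool's x, y, z in cm, then the turn, a rotation vector about the tool's x, y, z in rad. A call has 1 to 8 rows; each row is the pose to reach, as a shift and turn from the pose commanded when the call began, along the tool's axes at that moment; what a row does not reach only later rows make up. A row lasts 1/8 s, in which the tool goes at most 62.5 mm and 10.7 degrees, less where a joint would pass 70% of its speed; a pose out of reach is approached as far as the arm can. A call with a gripper value outside its range is refused whole. The fingers move at their own pace and stop on an object; FORCE is the grip in N (left out, the last holds). Time passes only in rows, so rows that repeat a pose let the fingers close. It gives the time, the measured TCP pose, the force, the opening and the grip force at its end, in the units of the state.
- robot.observe(): the state, without advancing time (a new reading comes with each control period).
- robot.capture(name): name is "scene" or "top" or "wrist"; returns a dict with "image" (384x512x3 uint8, red, green, blue), "fx", "fy", "cx", "cy" (pixels), "rvec" (rotation vector, rad) and "tvec" (3), from world to camera coordinates, as OpenCV has them. Camera axes: x right, y down, z forward; pixel columns grow to the right and rows downward; lengths in m; the calibration is good to about 2 mm. A picture is of the moment at which its call begins. There is no depth.
- robot.finish_job(): hands the job in; it is judged then, once.
The state is a dict: "time_s": time; "q": joint angles; "dq": joint speeds; "joint_torque": joint torques, N m; "eef_pos": TCP position; "eef_rot": TCP orientation; "contact_force": force on the tool from outside, world axes, zero at the start; "torque": the same for the moment, N m; "opening": finger opening in m; "gripper_force": force on a finger pad.
Only numpy, scipy, OpenCV 4.12 (cv2) and the standard library are available. Lean on these libraries where they do the work, as an engineer would, in place of code of your own. Each camera call takes 0.05 s, during which the arm holds its last target. There are 200 camera calls.

### The job

Put the bookbinder's tools away in the clip rack: lay the red-handled burnisher, which lies on the bench, in the empty place with its tip pointing away from you like its neighbours, and press it down until both of its spring clips snap home. Somebody has only rested the light wooden awl on top of its clips: press that fully home too, where it lies. Leave the black-handled stamp clipped in as it is, and do not disturb the other things on the bench.

Things in the scene. Friction and masses are not known exactly. Their poses are not given: they have to be found in the camera images.
- rack: Clip rack, fixed: plywood board 130 (x) x 270 (y) x 12 mm with two aluminium rails along y, 70 mm apart, tops 20 mm above the bench. Steel spring clips on the rails open upwards and form three places for tools, 80 mm apart along y; a tool lies across both rails, tip away from the robot. Which place is where varies. Origin: centre of the board's underside.
- place_b: The empty place: one clip on each rail, centres 70 mm apart, each 14 mm wide along the tool, 56 mm free between them. Origin half-way between its two clips, on the axis of a handle that is home, 34 mm above the bench; x along the tool to the far side (tips), y along the rails, z up. The board is 22 mm below the origin. The collars do not fit the clips: the grip's middle must lie within 15 mm of the origin along x.
- place_b_throat (a point): Point 9 mm above place_b's origin, level with the throats of its clips: 16 mm gap under flared lips; the arms reach 15 mm to either side and 15 mm above place_b's origin. A handle laid in the lips rests with its axis 17 mm above the origin. Pressed down (5 to 9 N a clip, twice that midway between both) it spreads the arms and snaps down to the origin, its top then 11 mm above it.
- place_a: The place on whose clips the awl lies loose; same shape as place_b. Origin half-way between its two clips, on the axis of a handle that is home, 34 mm above the bench; x along the tool to the far side (tips), y along the rails, z up. 
- place_c: The place in which the stamp is clipped; same shape as place_b. Origin half-way between its two clips, on the axis of a handle that is home, 34 mm above the bench; x along the tool to the far side (tips), y along the rails, z up. 
- burnisher_mid (a point): Burnisher: red handle, brass collars, brass cone, rounded dark brown agate tip. Starts on the bench, axis 13 mm up, tip roughly away from the robot. Grip: round, 22 mm across, 118 mm long between two hexagonal collars (10 mm long, 26 mm across flats). Whole tool 206 mm, about 110 g, balances near the grip's middle. Point: on the handle's axis, half-way along the grip. x: along the tool to its tip.
- awl_mid (a point): Awl: light wooden handle, steel collars, thin steel spike. Starts loose in the lips of both its clips, axis 17 mm above home, straight and right way round. Grip: round, 22 mm across, 118 mm long between two hexagonal collars (10 mm long, 26 mm across flats). Whole tool 206 mm, about 110 g, balances near the grip's middle. Point: on the handle's axis, half-way along the grip. x: along the tool to its tip.
- stamp_mid (a point): Finishing stamp: black handle, brass collars, shank and square head. Clipped fully home and stays so. Grip: round, 22 mm across, 118 mm long between two hexagonal collars (10 mm long, 26 mm across flats). Whole tool 206 mm, about 110 g, balances near the grip's middle. Point: on the handle's axis, half-way along the grip. x: along the tool to its tip.
- notebook: Black notebook with an orange band, 148 x 210 x 20 mm, lying on the bench, a bystander. Origin: centre of its underside.
- hammer: Hammer with a wooden handle, 250 mm long, lying on the bench, a bystander. Origin: underside, half-way along.
- glue_jar: Closed jar of glue with a white lid, 72 mm in diameter, 100 mm tall, upright, a bystander. Origin: centre of its underside.
- thread_cone: Cone of beige thread, 68 mm in diameter, 108 mm tall, upright, a bystander. Origin: centre of its underside.
- bone_folder: Yellowish flat bone folder, 170 x 24 x 5 mm, lying on the bench, a bystander. Origin: underside, half-way along.
- burnisher_rear (a point): Point on the burnisher's axis 35 mm behind the middle of its grip; axes as burnisher_mid.
- burnisher_front (a point): Point on the burnisher's axis 35 mm ahead of the middle of its grip; axes as burnisher_mid.
- burnisher_tip (a point): Point on the burnisher's axis 118 mm (at its very tip) ahead of the middle of its grip; axes as burnisher_mid.
- burnisher: The burnisher as a whole: the same origin and axes as burnisher_mid.
- awl_rear (a point): Point on the awl's axis 35 mm behind the middle of its grip; axes as awl_mid.
- awl_front (a point): Point on the awl's axis 35 mm ahead of the middle of its grip; axes as awl_mid.
- awl_tip (a point): Point on the awl's axis 118 mm (at its very tip) ahead of the middle of its grip; axes as awl_mid.
- awl: The awl as a whole: the same origin and axes as awl_mid.
Things that resemble listed ones, but are neither listed nor needed, are in the scene too. What is shaped like the burnisher but green is not meant.

How it is judged:
At the end, for the whole second after the job is handed in: Burnisher home in the empty place, awl in the place it rested on, stamp still in its own, all at rest: each axis within 3 mm of home height at both clips (4 mm if lower), 5 mm sideways, grip's middle within 20 mm of the place's centre along the tool, tips to the far side (z of burnisher_rear in the frame of place_b between -0.004 and 0.003 m and y of burnisher_rear in the frame of place_b between -0.005 and 0.005 m and z of burnisher_front in the frame of place_b between -0.004 and 0.003 m and y of burnisher_front in the frame of place_b between -0.005 and 0.005 m and x of burnisher_mid in the frame of place_b between -0.02 and 0.02 m and x of burnisher_tip in the frame of place_b above 0.08 m and z of awl_rear in the frame of place_a between -0.004 and 0.003 m and y of awl_rear in the frame of place_a between -0.005 and 0.005 m and z of awl_front in the frame of place_a between -0.004 and 0.003 m and y of awl_front in the frame of place_a between -0.005 and 0.005 m and x of awl_mid in the frame of place_a between -0.02 and 0.02 m and x of awl_tip in the frame of place_a above 0.08 m and z of stamp_mid in the frame of place_c between -0.004 and 0.003 m and angle between the x axis of stamp_mid and the x axis of place_c, either way round below 0.1 rad and linear speed of each of burnisher, awl below 0.02 m/s); the robot touches nothing.
It fails at once if the stamp, already clipped home, is shifted by more than 10 mm (distance of stamp_mid from where it was at the start of the episode above 0.01 m).
It fails at once if the notebook, hammer, glue jar, thread cone or bone folder is shifted by more than 30 mm (distance of any of notebook, hammer, glue_jar, thread_cone, bone_folder from where it was at the start of the episode above 0.03 m).
It also fails if it takes over 42 s, if anything falls off the work surface, if the arm or the gripper's body presses on something with over 40 N, if the wrist force passes 120 N, or if a joint passes its speed limit or range.

## Working session

There is one attempt and no reset: what is moved stays moved. The work goes in short steps, Python scripts to look and compute and a shell command to move; the robot and the scene stay as the last step left them, time stands still between calls to the robot, and variables do not carry over. Pictures are saved under pics/ and viewed, at most 10 in all, crops included, and the job is handed in when it is done.

```bash
mkdir -p pics; ls; cat > h.py <<'E'
import numpy as np,cv2
from bench import robot
def cap(n):
    c=robot.capture(n);c['R']=cv2.Rodrigues(np.array(c['rvec'],float))[0];c['t']=np.array(c['tvec'],float).ravel();return c
def ray(c,u,v,z):
    d=c['R'].T@np.array([(u-c['cx'])/c['fx'],(v-c['cy'])/c['fy'],1]);o=-c['R'].T@c['t'];return o+d*(z-o[2])/d[2]
def proj(c,p):
    q=c['R']@np.array(p)+c['t'];return np.array([c['fx']*q[0]/q[2]+c['cx'],c['fy']*q[1]/q[2]+c['cy']])
def save(c,name): cv2.imwrite('pics/'+name+'.png',c['image'][:,:,::-1])
E
python3 - <<'E'
from h import *
a=cap('top');b=cap('scene');np.save('top.npy',a,allow_pickle=True);np.save('scene.npy',b,allow_pickle=True)
im=cv2.resize(a['image'],(800,600),interpolation=cv2.INTER_CUBIC);cv2.imwrite('pics/top.png',im[:,:,::-1])
im=cv2.resize(b['image'],(800,600),interpolation=cv2.INTER_CUBIC);cv2.imwrite('pics/scene.png',im[:,:,::-1])
for c in(a,b):print(-c['R'].T@c['t'],c['R'][2],c['fx'])
print(robot.observe())
E
```

```text
pics
[ 0.29083235 -0.0600802   1.39568631] [ 0.18936314  0.01547569 -0.98178516] 373.69521331012436
[ 1.53361821 -0.46665671  1.51079404] [-0.54093558  0.22937221 -0.80918298] 494.04079546951283
{'time_s': 0.1, 'q': array([-9.51408510e-01,  3.85451162e-01,  6.78791116e-03, -4.13388951e-04,
       -1.19400103e+00, -2.58609508e-01]), 'dq': array([ 0.00028158, -0.00107871,  0.00294863, -0.00032861, -0.00060225,
        0.00054876]), 'joint_torque': array([-5.08211269e-04, -3.93319273e+01,  1.88928580e+01,  4.19790164e+00,
       -2.58583525e-03,  4.83970283e-06]), 'eef_pos': array([ 0.22059901, -0.5845821 ,  0.40376102]), 'eef_rot': array([ 5.63324910e-01, -3.09021974e+00, -2.91206792e-03]), 'contact_force': array([ 0.03175132, -0.86570644, -0.4266996 ]), 'torque': array([-0.0075021 , -0.02566469, -0.03399854]), 'gripper_force': 0.0, 'opening': 0.08519214014439924}
```

View pics/top.png

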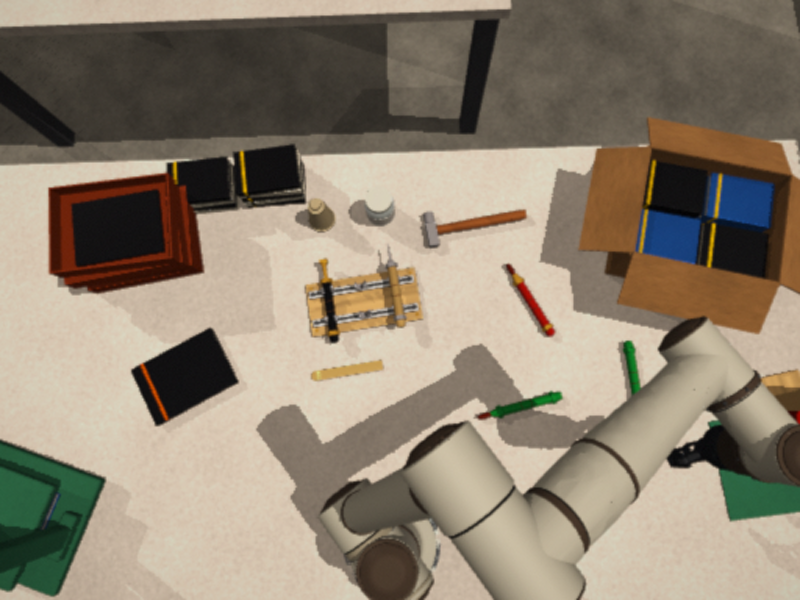

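View pics/scene.png

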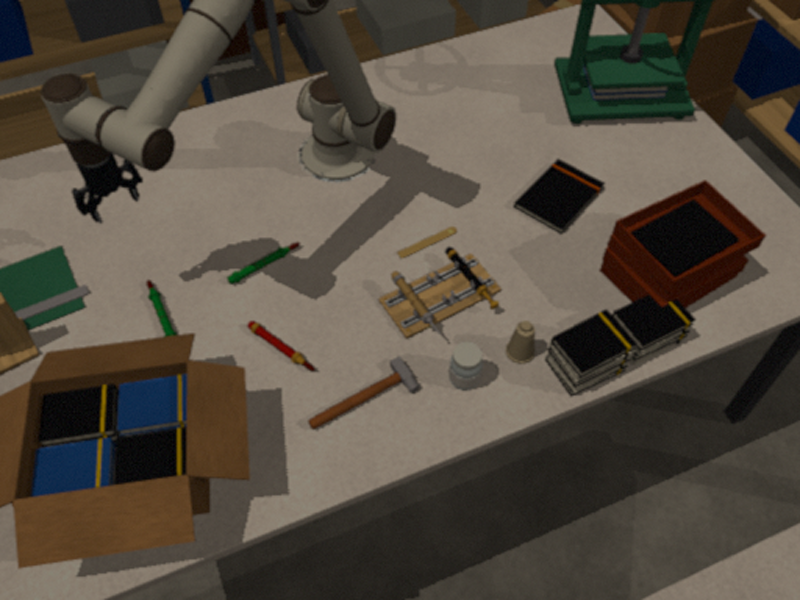

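Top view (800x600): the rack is at (365,300), with the stamp in its left place (328,300), the awl in its right place (396,293), and the middle place (362,300) empty. Three things look like the burnisher: red at (530,300), green at (525,403) and green at (632,365). Only the red one fits. I'll confirm it in one enlarged crop and measure it.

```bash
python3 - <<'E'
from h import *
a=np.load('top.npy',allow_pickle=True).item();b=np.load('scene.npy',allow_pickle=True).item()
x0,y0,x1,y1=190,152,372,232
cv2.imwrite('pics/crop.png',cv2.resize(a['image'][y0:y1,x0:x1],None,fx=4.3,fy=4.3,interpolation=cv2.INTER_CUBIC)[:,:,::-1])
for c,z0 in((a,(310,160,370,225)),(b,(150,195,215,245))):
    im=c['image'].astype(int);R,G,B=im[...,0],im[...,1],im[...,2]
    m=((R>90)&(G<0.3*R)&(B<0.35*R)).astype(np.uint8);k=np.zeros_like(m);k[z0[1]:z0[3],z0[0]:z0[2]]=1;m*=k
    n,l,s,ce=cv2.connectedComponentsWithStats(m);i=1+np.argmax(s[1:,4]);print(s[i],ce[i])
    ys,xs=np.nonzero(l==i);P=np.array([ray(c,u,v,.013)[:2] for u,v in zip(xs,ys)])
    mu=P.mean(0);w,V=np.linalg.eigh(np.cov((P-mu).T));d=V[:,1]*np.sign(V[0,1]);t=(P-mu)@d
    print('mid',mu+d*(t.max()+t.min())/2,'yaw',np.arctan2(d[1],d[0]),'len',t.max()-t.min(),'w',np.ptp((P-mu)@V[:,0]))
E
```

```text
[331 181  20  28 129] [340.45736434 194.48062016]
mid [ 0.54141924 -0.34921289] yaw 0.4930006067993424 len 0.11382791113678647 w 0.015761576534620604
[164 209  24  19 101] [175.57425743 218.1980198 ]
mid [ 0.5338558  -0.35500756] yaw 0.48462991785483883 len 0.11293714986698239 w 0.013996535532455862
```

View pics/crop.png

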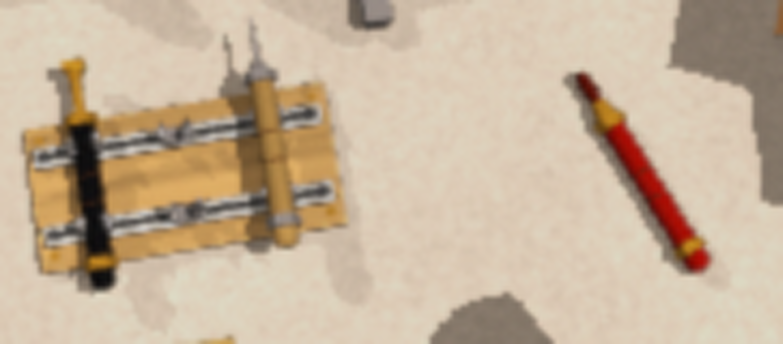

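Red confirmed: tip (580,80), collars (608,117) and (690,245) in the crop. The rail ends are at (40,158)-(315,113) for the far rail and (50,237)-(330,190) for the near one, and the empty clips are at (175,132) and (185,211).

```bash
cat >> h.py <<'E'
def go(x,y,z,yaw):
    "shift in cm and turn in tool axes to a tool-down TCP pose whose x axis lies along yaw (mod pi)"
    from scipy.spatial.transform import Rotation as Ro
    s=robot.observe();R=Ro.from_rotvec(s['eef_rot']);best=None
    for k in(0,np.pi):
        c,n=np.cos(yaw+k),np.sin(yaw+k);T=Ro.from_matrix(np.array([[c,n,0],[n,-c,0],[0,0,-1.]]))
        w=(R.inv()*T).as_rotvec()
        if best is None or np.linalg.norm(w)<np.linalg.norm(best):best=w
    print('shift cm',np.round(R.inv().apply(np.array([x,y,z])-s['eef_pos'])*100,2),'turn',np.round(best,3),'pos',np.round(s['eef_pos'],4))
E
python3 - <<'E'
from h import *
a=np.load('top.npy',allow_pickle=True).item()
r=lambda u,v,z:ray(a,190+u/4.3-.4,152+v/4.3-.4,z)[:2]
for n,L in dict(far=(40,158,315,113),near=(50,237,330,190)).items():
    p,q=r(*L[:2],.02),r(*L[2:],.02);d=p-q;print(n,p,q,np.linalg.norm(d),'yaw',np.arctan2(-d[0],d[1]),'mid',(p+q)/2)
print('clips',r(175,132,.03),r(185,211,.03),'stampcollars',r(80,118,.034),r(99,264,.034),'awl',r(260,75,.051),r(285,222,.051))
print('burn',r(608,117,.013),r(690,245,.013))
go(.538,-.352,.013+.155+.13,.49)
E
```

```text
far [0.57770865 0.18130689] [ 0.6111807 -0.0607443] 0.24435457083239578 yaw 0.13741350894889098 mid [0.59444468 0.0602813 ]
near [0.50742639 0.17222058] [ 0.54209634 -0.0719293 ] 0.2465992052355804 yaw 0.14105963704967514 mid [0.52476136 0.05014564]
clips [0.59540625 0.06166444] [0.52535077 0.05375897] stampcollars [0.60938724 0.14407532] [0.4806925  0.12768331] awl [ 0.638973  -0.0141957] [ 0.50993842 -0.03274894]
burn [ 0.60174095 -0.31805203] [ 0.48634469 -0.38169343]
shift cm [-37.91  10.54  10.59] turn [ 0.002  0.    -0.129] pos [ 0.2206 -0.5846  0.4038]
```

```bash
python3 -m jog '[[0,-6,1.7,1.7,0,0,-0.06],[0,-12,3.4,3.4,0,0,-0.129],[0,-18,5,5,0,0,-0.129],[0,-23.5,6.6,6.5,0,0,-0.129],[0,-29,8.2,8,0,0,-0.129],[0,-34,9.6,9.5,0,0,-0.129],[0,-37.9,10.6,10.6,0,0,-0.129],[0,-37.9,10.6,10.6,0,0,-0.129]]' 60
python3 - <<'E'
from h import *
c=cap('wrist');save(c,'w1');print(-c['R'].T@c['t'],robot.observe()['eef_pos'])
im=c['image'].astype(int);R,G,B=im[...,0],im[...,1],im[...,2]
m=((R>70)&(G<0.3*R)&(B<0.35*R)).astype(np.uint8)
n,l,s,ce=cv2.connectedComponentsWithStats(m);i=1+np.argmax(s[1:,4]);print(s[i],ce[i])
ys,xs=np.nonzero(l==i);P=np.array([ray(c,u,v,.015)[:2] for u,v in zip(xs,ys)])
mu=P.mean(0);w,V=np.linalg.eigh(np.cov((P-mu).T));d=V[:,1]*np.sign(V[0,1]);t=(P-mu)@d
print('mid',mu+d*(t.max()+t.min())/2,'yaw',np.arctan2(d[1],d[0]),'len',t.max()-t.min(),'w',np.ptp((P-mu)@V[:,0]))
E
```

```text
time_s: 1.1
eef_pos: [0.5396, -0.3497, 0.2967]
eef_rot: [0.767, -3.044, -0.003]
contact_force: [-0.7, 1.0, -0.3]
opening: 0.0854
gripper_force: 0.0
[ 0.47147058 -0.38602879  0.26500065] [ 0.53855194 -0.35075595  0.2974304 ]
[ 242  127   22   53 1115] [252.50044843 152.32735426]
mid [ 0.50970256 -0.36727579] yaw 0.49640182519668735 len 0.04758642183444438 w 0.019481135849741878
```

View pics/w1.png

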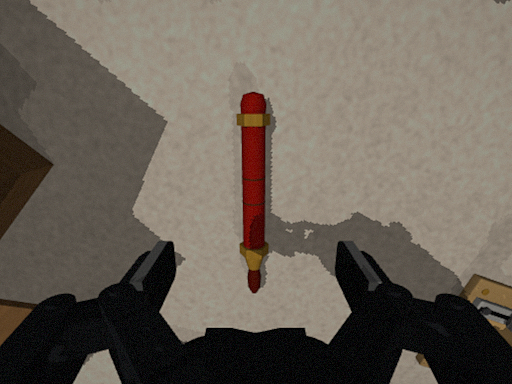

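The wrist view shows the burnisher in line between the fingers: rear collar at (253,120), front collar at (254,248), grip between rows 126 and 243.

```bash
python3 - <<'E'
from h import *
c=cap('wrist')
for z in(.013,.02):
    p,q=ray(c,253.3,125.5,z),ray(c,254,243,z);d=q-p;yaw=np.arctan2(d[1],d[0]);m=(p+q)/2;print(z,p,q,m,np.linalg.norm(d),yaw)
    go(m[0],m[1],.017+.155,yaw)
E
```

```text
0.013 [ 0.48644673 -0.3794764   0.013     ] [ 0.58917022 -0.32377153  0.013     ] [ 0.53780848 -0.35162397  0.013     ] 0.11685523841265681 0.49689664812573286
shift cm [-1.000e-02 -2.000e-02  1.261e+01] turn [ 0.001 -0.001 -0.006] pos [ 0.5378 -0.3515  0.2981]
0.02 [ 0.48600052 -0.3796838   0.02      ] [ 0.58587908 -0.32552168  0.02      ] [ 0.5359398  -0.35260274  0.02      ] 0.11361893029569328 0.49689664812573275
shift cm [ 0.21 -0.02 12.61] turn [ 0.001 -0.001 -0.006] pos [ 0.5378 -0.3515  0.2981]
```

```bash
python3 -m jog '[[0,0,0,5,0,0,0],[0,0,0,9.5,0,0,0],[0,0,0,12.1,0,0,0],[0,0,0,12.2,0,0,0],[1,0,0,12.2,0,0,0],[1,0,0,12.2,0,0,0],[1,0,0,12.2,0,0,0],[1,0,0,12.2,0,0,0]]' 80
python3 -m jog '[[1,0,0,0,0,0,0],[1,0,0,0,0,0,0],[1,0,0,-1,0,0,0],[1,0,0,-4,0,0,0],[1,0,0,-9,0,0,0],[1,0,0,-13,0,0,0],[1,0,0,-13,0,0,0]]'
python3 - <<'E'
from h import *
c=cap('wrist');save(c,'w2');go(.560,.056,.300,.139)
E
```

```text
time_s: 2.2
eef_pos: [0.5382, -0.3518, 0.1781]
eef_rot: [-0.762, 3.046, -0.002]
contact_force: [-0.7, 0.3, 4.2]
opening: 0.0193
gripper_force: 78.2
time_s: 3.08
eef_pos: [0.5386, -0.3521, 0.3113]
eef_rot: [-0.761, 3.041, -0.008]
contact_force: [0.3, 0.7, -1.3]
opening: 0.0188
gripper_force: 78.3
shift cm [-21.12  34.94   0.83] turn [-0.002  0.003  0.351] pos [ 0.5378 -0.3517  0.3086]
```

View pics/w2.png

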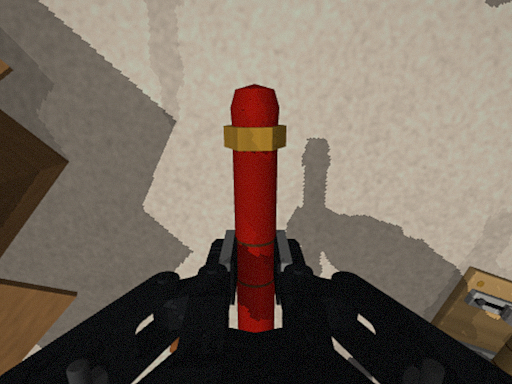

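The burnisher is held straight, rear collar at (255,137). Carrying it over the middle place.

```bash
python3 -m jog '[[1,-2,3.3,0.2,0,0,0.04],[1,-5,8.3,0.4,0,0,0.1],[1,-8,13.2,0.5,0,0,0.17],[1,-11,18.2,0.6,0,0,0.24],[1,-14,23.2,0.7,0,0,0.3],[1,-17,28.1,0.8,0,0,0.351],[1,-19.5,32.3,0.8,0,0,0.351],[1,-21.1,34.9,0.8,0,0,0.351]]'
python3 -m jog '[[1,0,0,0,0,0,0],[1,0,0,0,0,0,0],[1,0,0,0,0,0,0]]'
python3 - <<'E'
from h import *
c=cap('wrist');save(c,'w3');go(.560,.056,.300,.139)
s=cap('scene')['image'];cv2.imwrite('pics/s3.png',cv2.resize(s[150:220,230:330],None,fx=7,fy=7,interpolation=cv2.INTER_CUBIC)[:,:,::-1])
p=[.56,.056,.043];print(proj(c,p))
E
```

```text
time_s: 4.12
eef_pos: [0.5591, 0.0576, 0.297]
eef_rot: [0.22, -3.13, 0.001]
contact_force: [0.3, -0.1, 0.3]
opening: 0.0192
gripper_force: 78.4
time_s: 4.5
eef_pos: [0.5596, 0.0544, 0.2982]
eef_rot: [0.215, -3.133, 0.001]
contact_force: [0.6, -0.5, 0.4]
opening: 0.0191
gripper_force: 78.4
shift cm [-0.05  0.16 -0.16] turn [-0.    -0.001 -0.002] pos [0.5597 0.0544 0.2984]
[256.68193779 199.89395594]
```

View pics/w3.png

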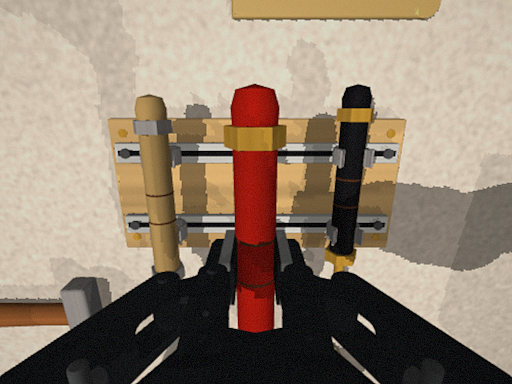

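The wrist view shows the rack square to the hand: board corners at (108,119), (405,119), (127,247), (391,247), rail ends at (125,154)/(388,154) and (135,226)/(378,226), stamp collars at (355,115)/(340,258), awl collars at (151,127)/(167,268), and burnisher rear collar at (255,137).

```bash
python3 - <<'E'
from h import *
c=cap('wrist')
r=lambda u,v,z:ray(c,u,v,z)[:2]
f=lambda a,b:np.round(np.r_[(a+b)/2,np.linalg.norm(b-a),np.arctan2(*(b-a)[::-1])],4)
A,B,C,D=[r(*p,.012) for p in((108,119),(405,119),(127,247),(391,247))]
print('board',(A+B+C+D)/4,f(A,B),f(C,D),f(A,C))
A,B,C,D=[r(*p,.02) for p in((125,154),(388,154),(135,226),(378,226))]
print('rails',(A+B+C+D)/4,f(A,B),f(C,D),f((A+B)/2,(C+D)/2))
print('stamp',f(r(355,115,.034),r(340,258,.034)),'awl',f(r(151,127,.051),r(167,268,.051)))
s=robot.observe();x=np.array([np.cos(.139),np.sin(.139)])
for off in(0,.006,.009):
    z=s['eef_pos'][2]-.155-off
    print(off,'rear collar front edge, along/side from TCP',[(lambda p:(p@x,p@[-x[1],x[0]]))(r(u,v,z)-s['eef_pos'][:2]) for u,v in((255,149.5),(255,85))])
E
```

```text
board [0.55860228 0.05718717] [0.4953 0.047  0.2656 1.7088] [0.6219 0.0674 0.2728 1.7088] [ 0.5771 -0.0761  0.1281  0.1315]
rails [0.56014152 0.05605959] [0.5251 0.0511 0.2365 1.7088] [0.5951 0.061  0.2372 1.7088] [0.5601 0.0561 0.0707 0.1395]
stamp [0.5455 0.1347 0.132  0.1378] awl [ 0.5717 -0.0237  0.1237  0.1411]
0 rear collar front edge, along/side from TCP [(np.float64(-0.05810602954872497), np.float64(0.00013337146052859312)), (np.float64(-0.08504188643712411), np.float64(0.00016268070113871047))]
0.006 rear collar front edge, along/side from TCP [(np.float64(-0.05716980738639231), np.float64(0.0001309685511557974)), (np.float64(-0.085418161687517), np.float64(0.00016170593651100795))]
0.009 rear collar front edge, along/side from TCP [(np.float64(-0.05670169630522598), np.float64(0.00012976709646940297)), (np.float64(-0.08560629931271344), np.float64(0.00016121855419715754))]
```

```bash
python3 -m jog '[[1,0,0.15,3,0,0,0],[1,0,0.15,6,0,0,0],[1,0,0.15,7.5,0,0,0],[1,0,0.15,7.5,0,0,0],[1,0,0.15,8,0,0,0],[1,0,0.15,8.5,0,0,0],[1,0,0.15,8.5,0,0,0]]' 100
python3 - <<'E'
from h import *
go(.560,.056,.198,.139);print(robot.observe()['contact_force'])
E
```

```text
time_s: 5.52
eef_pos: [0.5601, 0.0564, 0.2145]
eef_rot: [-0.218, 3.133, -0.001]
contact_force: [1.7, -4.5, 1.1]
opening: 0.0185
gripper_force: 101.0
shift cm [ 0.02 -0.04  1.65] turn [-0.001  0.001 -0.   ] pos [0.5601 0.0564 0.2145]
[ 1.68248187 -4.5397154   1.14059063]
```

```bash
python3 -m jog '[[1,0,0,0.4,0,0,0],[1,0,0,0.8,0,0,0],[1,0,0,0.8,0,0,0]]'; python3 -m jog '[[1,0,0,0.4,0,0,0],[1,0,0,0.9,0,0,0],[1,0,0,0.9,0,0,0],[1,0,0,0.9,0,0,0]]'
```

```text
time_s: 5.9
eef_pos: [0.5611, 0.0566, 0.209]
eef_rot: [-0.219, 3.128, -0.001]
contact_force: [0.2, -6.3, 12.4]
opening: 0.0183
gripper_force: 102.0
time_s: 6.4
eef_pos: [0.5608, 0.0566, 0.199]
eef_rot: [-0.218, 3.13, -0.0]
contact_force: [0.6, -5.5, 7.6]
opening: 0.0187
gripper_force: 101.7
```

```bash
python3 -m jog '[[1,0,0,0.3,0,0,0],[1,0,0,0.5,0,0,0],[1,0,0,0.5,0,0,0]]'; python3 - <<'E'
from h import *
c=cap('wrist');save(c,'w4')
E
```

```text
time_s: 6.78
eef_pos: [0.5607, 0.0567, 0.1987]
eef_rot: [-0.221, 3.129, -0.002]
contact_force: [-9.7, -5.0, 35.7]
opening: 0.0184
gripper_force: 105.0
```

View pics/w4.png

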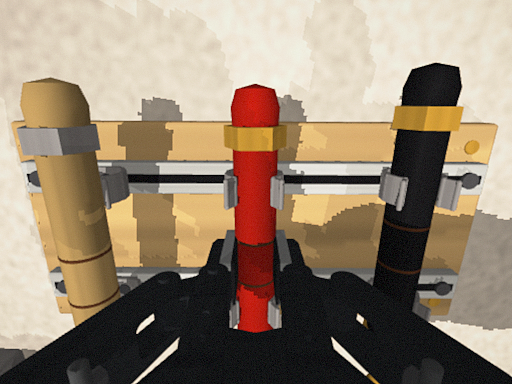

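The view shows the handle down between the clip arms of both clips, (231-277,190) and (240-275,315). It bottomed at 36 N, so it is home. Relax, release and lift.

```bash
python3 -m jog '[[1,0,0,-0.5,0,0,0],[0.5,0,0,-0.5,0,0,0],[0.5,0,0,-0.5,0,0,0],[0.5,0,0,-0.5,0,0,0],[0.5,0,0,-3,0,0,0],[0.5,0,0,-8,0,0,0],[0.5,0,0,-10,0,0,0],[0.5,0,0,-10,0,0,0]]' 40
python3 - <<'E'
from h import *
c=cap('wrist');save(c,'w5');go(.5717,-.0237,.300,.139)
E
```

```text
time_s: 7.82
eef_pos: [0.56, 0.0573, 0.2934]
eef_rot: [-0.218, 3.13, 0.002]
contact_force: [-0.3, 0.1, -0.6]
opening: 0.0429
gripper_force: 0.0
shift cm [-0.1  -8.18 -0.83] turn [ 0.001  0.001 -0.   ] pos [0.5594 0.0571 0.2917]
```

View pics/w5.png

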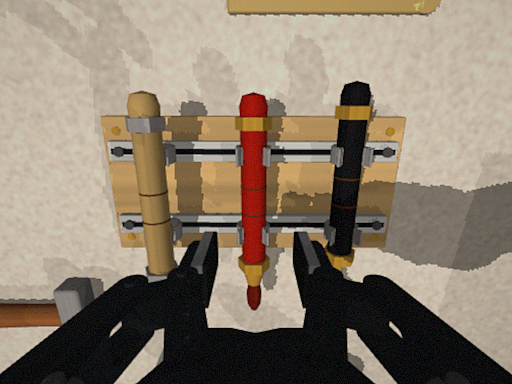

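The burnisher is home: collars at (253,123) and (254,265), level with the stamp. Next, close the fingers over the awl and press.

```bash
python3 - <<'E'
from h import *
c=cap('wrist');p,q=ray(c,253,123,.034),ray(c,254,265,.034);print((p+q)/2,np.linalg.norm(q-p))
E
python3 -m jog '[[1,0,-3,-0.5,0,0,0],[1,0,-7,-0.5,0,0,0],[1,0,-8.1,-0.5,0,0,0],[1,0,-8.1,-0.5,0,0,0],[1,0,-8.1,2,0,0,0],[1,0,-8.1,4.5,0,0,0],[1,0,-8.1,4.8,0,0,0],[1,0,-8.1,4.8,0,0,0]]'
python3 - <<'E'
from h import *
go(.5712,-.0232,.218,.139)
E
```

```text
[0.56145871 0.05646882 0.034     ] 0.12950541032591253
time_s: 8.93
eef_pos: [0.5711, -0.0226, 0.2439]
eef_rot: [-0.22, 3.134, -0.0]
contact_force: [-0.2, -0.5, -0.3]
opening: 0.0003
gripper_force: 0.0
shift cm [ 0.   -0.06  2.59] turn [-0.     0.     0.001] pos [ 0.5711 -0.0226  0.2439]
```

```bash
python3 -m jog '[[1,0,0,0.5,0,0,0],[1,0,0,1.0,0,0,0],[1,0,0,1.4,0,0,0],[1,0,0,1.8,0,0,0],[1,0,0,1.8,0,0,0]]'; python3 -m jog '[[1,0,0,0.4,0,0,0],[1,0,0,0.9,0,0,0],[1,0,0,0.9,0,0,0]]';  python3 -m jog '[[1,0,0,0.3,0,0,0],[1,0,0,0.3,0,0,0]]'
```

```text
time_s: 9.55
eef_pos: [0.5725, -0.0229, 0.2293]
eef_rot: [-0.22, 3.127, -0.0]
contact_force: [-1.2, 0.8, 12.7]
opening: 0.0002
gripper_force: 6.6
time_s: 9.93
eef_pos: [0.5716, -0.0232, 0.2183]
eef_rot: [-0.219, 3.131, -0.0]
contact_force: [-0.9, 0.1, 5.9]
opening: 0.0
gripper_force: 3.2
time_s: 10.18
eef_pos: [0.5717, -0.0235, 0.218]
eef_rot: [-0.221, 3.13, -0.002]
contact_force: [-5.6, -0.8, 22.6]
opening: -0.0
gripper_force: 10.8
```

Home height (0.218) reached and bottomed at 23 N. Lift clear and check.

```bash
python3 -m jog '[[1,0,0,-2,0,0,0],[1,0,0,-6,0,0,0],[1,0,2,-10,0,0,0],[1,0,6,-11,0,0,0],[1,0,8,-11,0,0,0],[1,0,8,-11,0,0,0]]'
python3 - <<'E'
from h import *
c=cap('wrist');save(c,'w6')
E
```

```text
time_s: 10.92
eef_pos: [0.5594, 0.0569, 0.323]
eef_rot: [0.221, -3.132, 0.0]
contact_force: [-0.4, -0.1, -0.2]
opening: -0.0004
gripper_force: 0.0
```

View pics/w6.png

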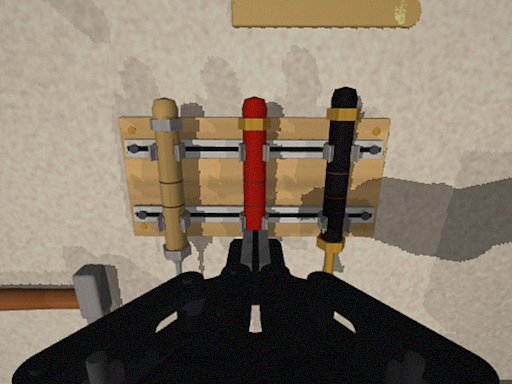

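All three handles now sit inside their clip arms. The awl's collars, (166,124) and (176,253), span the same length as the stamp's, (342,114) and (329,242), so it lies at the same height. The gripper is clear.

```bash
python3 -c "
from bench import robot
print(robot.finish_job())"
```

```text
the job is handed in; nothing more can be done
None
```

I handed the job in at about 11 s of the 42 s: the burnisher and awl are both pressed home in their clips, and the stamp and the other things on the bench were left alone; the hand-in gave no verdict.

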